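# Hold the new handle on the drawer front for screwing

### The arm

A 6-joint arm with a two-finger parallel gripper is mounted at the origin on a cart in front of the work surface, level with it; the furniture and walls round the work are solid. World frame = base frame: x ahead of the robot, y to its left, z up, the work surface at z = 0. Lengths are in mm, angles in rad, forces in N, time in s.
With the tool pointing down it reaches from about 275 to 1000 mm from the base axis. Payload 8.4 kg.
Tool frame: the origin (TCP) lies between the finger pads; the fingertips stand r.finger_overhang ahead of it and the grasp point (between the pads) is the TCP (r.finger_overhang is the distance from the TCP to the fingertips, in mm); z points along the fingers, y is the line along which they close (so a half turn about z gives the same grasp; the last joint's range is limited). The gripper opens to 85 mm and grips with 20 to 120 N. Pads are 22 mm wide; open, the fingers measure 114 mm over their backs; the gripper's body (76 mm by 85 mm) begins 54 mm behind the grasp point. The pads swing forward as they close: fully open they stand 13 mm farther back than shut.
Start: joints at [-1.305, 0.353, 1.633, -0, 1.155, -0.002], TCP at [165.38, -602.725, 250.281] pointing down, gripper open.
Joint ranges: [-2.63, 2.63], [-0.92, 2.1], [0.06, 2.66], [-1.3, 4.44], [0, 2.69], [-3.02, 3.02]. Speed limits (rad/s): [2.22, 2.22, 2.79, 3.14, 3.14, 3.14].

### API

Orientations are given as [roll, pitch, yaw] about the fixed x, y, z axes, in that order (R = Rz(yaw) Ry(pitch) Rx(roll)).
In Python, from rig import r, cams, sign_off gives the robot as it stands.
- The arm moves only by the shell command python3 -m crank 'ROWS' [FORCE]. ROWS is JSON, a list of rows, each a list of 7 numbers: the shift along the tool's x, y, z in m, then the turn, a rotation vector about the tool's x, y, z in rad, then the closure, from 0 (fully open) to 1 (shut). In form: [[dx, dy, dz, ax, ay, az, gripper], ...]. A call has 1 to 5 rows; each row is the pose to reach, as a shift and turn from the pose commanded when the call began, along the tool's axes at that moment; what a row does not reach only later rows make up. A row lasts 1/10 s, in which the tool goes at most 50 mm and 8.59 degrees, less where a joint would pass 70% of its speed; a pose out of reach is approached as far as the arm can. A call with a gripper value outside its range is refused whole. The fingers move at their own pace and stop on an object; FORCE is the grip in N (left out, the last holds). Time passes only in rows, so rows that repeat a pose let the fingers close. It gives the time, the measured TCP pose, the force, the opening and the grip force at its end, in the units of the state.
- r.sense(): the state, without advancing time (a new reading comes with each control period).
- cams.grab_frame(name): name is "side" or "top" or "wrist"; returns a dict with "image" (400x640x3 uint8, red, green, blue), "fx", "fy", "cx", "cy" (pixels), "position" and "orientation" of the camera in the world. Camera axes: x right, y down, z forward; pixel columns grow to the right and rows downward; lengths in mm; the calibration is good to about 2 mm. A picture is of the moment at which its call begins. There is no depth.
- sign_off(): hands the job in; it is judged then, once.
The state is a dict: "clock": time; "qpos": joint angles; "qvel": joint speeds; "joint_efforts": joint torques, N m; "eef_pos": TCP position; "tcp_rot": TCP orientation; "contact_force": force on the tool from outside, world axes, zero at the start; "wrist_torque": the same for the moment, N m; "opening": opening from 0.0 (shut) to 1.0 (fully open); "grasp_force": force on a finger pad.
Only numpy, scipy, OpenCV 4.12 (cv2) and the standard library are available. Lean on these libraries where they do the work, as an engineer would, in place of code of your own. Each camera call takes 0.05 s, during which the arm holds its last target. There are 200 camera calls.

### The job

The drawer front in the fitting stand gets a new bar handle: take the shorter of the two steel handles, bring it up level and set its two feet squarely over the two screw holes. Press it straight against the front with a steady push of about 10 N (no less than 6, no more than 16 once it is in place; never drive the front back to the end of its springs), only the handle touching the front. Finish while still holding it there with that push, so that I can drive the screws from behind; do not disturb the longer handle, the screwdriver, the mug or the spice jar.

Things in the scene. Friction and masses are not known exactly. Their poses are not given: they have to be found in the camera images.
- stand: Fixed plywood stand, base plate 108 x 190 x 14 mm (x = -4 to 104 mm). x points away from the robot, z up. Origin on the worktop below the middle of the drawer front's outer face (at rest). A 70 mm high bracket at the back carries two rods with springs; on them slides the drawer front: a white board 240 mm wide (y), 70 high, 18 thick, upright, 30 to 100 mm above the worktop.
- drawer_front (a joint): how far the drawer front is pushed back along the stand's +x, in m: 0 at rest, 0.022 at the end of the springs. The springs push back with 1 N per mm (10 mm = 10 N), from 0 N at rest; friction is about 0.2 N.
- screw_holes (a point): midway between the two small dark screw holes, on the drawer front's outer face (towards the robot); axes as the stand's (x into the board, y along it to the left, z up). The holes lie at y = +48 and -48 mm, 65 mm above the worktop, 35 mm below the board's top edge. Moves with the board.
- short_handle: shorter steel bar handle, loose, 0.08 to 0.15 kg, square section 14 x 14 mm, lying flat: bar 110 mm long along y, a post along +x at each end. Origin under the bar's middle, on its underside (bar x = -7 to 7, z = 0 to 14 mm); posts at y = +48 and -48 mm, 82 mm free between them, feet end at x = 39 mm. Starts with the feet away from the robot, within 30 degrees of +x.
- foot_left (a point): centre of the short handle's left foot face, at (39, 48, 7) mm in its frame; axes as the handle's
- foot_right (a point): centre of the short handle's right foot face, at (39, -48, 7) mm in its frame; axes as the handle's
- long_handle: the longer steel handle, bystander: same section and depth, but 174 mm long with posts 160 mm apart; does not fit the holes. Origin and axes as for the short one.
- screwdriver: screwdriver with black grip, lying loose on the worktop to the right, in front of the sink, bystander
- mug: white mug 79 x 110 x 94 mm with handle, bystander; origin at the centre of its underside
- spice_jar: spice jar with red cap, 45 mm across, 106 mm high, bystander to the left; origin at the centre of its underside

How it is judged:
By the outcome, as a careful person would: the job done as asked, in the order asked, and still so for the second after the job is handed in, while the arm keeps its last pose, push and grip.
It also fails if it takes over 42 s, if anything falls off the work surface, if the arm or the gripper's body presses on something with over 40 N, if the wrist force passes 120 N, or if a joint passes its speed limit or range.

## Working session

There is one attempt and no reset: what is moved stays moved. The work goes in short steps, Python scripts to look and compute and a shell command to move; the robot and the scene stay as the last step left them, time stands still between calls to the robot, and variables do not carry over. Pictures are saved under pics/ and viewed, at most 10 in all, crops included, and the job is handed in when it is done.

```bash
mkdir -p pics; ls
python3 - <<'E'
from rig import r,cams
import cv2,numpy as np
print(r.sense(), r.finger_overhang)
for n in ["top","side"]:
    f=cams.grab_frame(n); cv2.imwrite(f"pics/{n}0.png",f["image"][:,:,::-1]); print(n,{k:v for k,v in f.items() if k!="image"})
E
```

```text
pics
{'clock': 0.0, 'qpos': array([-1.30539932e+00,  3.53668310e-01,  1.63416174e+00,  1.72829463e-05,
        1.15521100e+00, -2.42067058e-03]), 'qvel': array([ 0.00024599,  0.00148809, -0.00019308, -0.00019729, -0.00104877,
        0.00047716]), 'joint_efforts': array([ 2.04285247e-04, -6.05241537e+01, -3.42064476e+01, -4.73496084e-05,
        9.16445075e-03,  2.03057078e-05]), 'eef_pos': array([ 165.26137433, -602.26753826,  249.53726773]), 'tcp_rot': array([-3.14014430e+00, -1.93077410e-05,  2.67810679e-01]), 'contact_force': array([0.14461115, 0.70863765, 0.37031803]), 'wrist_torque': array([ 0.04135062, -0.00058125, -0.0008073 ]), 'grasp_force': 0.0, 'opening': 0.997259924340419} 19.0
top {'fx': 460.3355832423691, 'fy': 460.3355832423691, 'cx': 323.43863621525236, 'cy': 202.74549343065337, 'position': array([ 403.64002378,  156.8865752 , 1448.66877637]), 'orientation': array([-3.06463327e+00, -2.71395661e-03, -1.54608563e+00])}
side {'fx': 490.19326220551034, 'fy': 490.19326220551034, 'cx': 325.2867221522641, 'cy': 201.49613880864607, 'position': array([  -7.60768018, 1269.56711868,  960.55963173]), 'orientation': array([-2.21103844,  0.01330794, -2.72873064])}
```

View pics/top0.png

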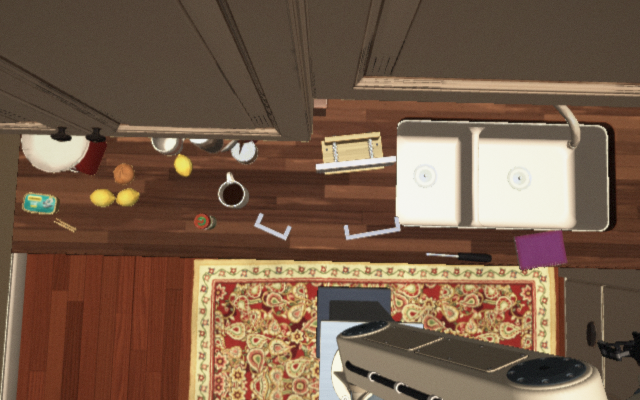

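View pics/side0.png

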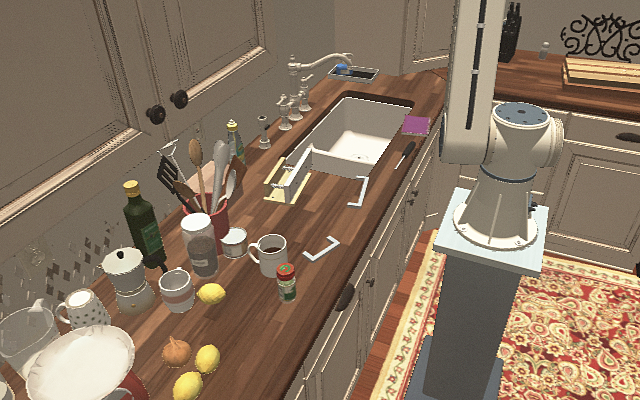

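The top view shows the short handle at about (272,227), with its posts pointing up and right. The long handle is at (372,232) and the board's top edge runs from (316,168) to (396,160). The mug is at (233,193) and the jar at (202,221). Next I measure them.

```bash
cat > h.py <<'E'
from rig import r,cams
import cv2,numpy as np
from scipy.spatial.transform import Rotation as R
def grab(n,save=None):
    f=cams.grab_frame(n)
    if save: cv2.imwrite(f"pics/{save}.png",f["image"][:,:,::-1])
    return f
def ray(f,uv):
    uv=np.atleast_2d(np.array(uv,float))
    d=np.c_[(uv[:,0]-f["cx"])/f["fx"],(uv[:,1]-f["cy"])/f["fy"],np.ones(len(uv))]
    return R.from_euler('xyz',f["orientation"]).apply(d)
def plane(f,uv,z):
    d=ray(f,uv); return f["position"]+d*((z-f["position"][2])/d[:,2])[:,None]
def proj(f,P):
    c=R.from_euler('xyz',f["orientation"]).inv().apply(np.atleast_2d(P)-f["position"])
    return np.c_[f["fx"]*c[:,0]/c[:,2]+f["cx"],f["fy"]*c[:,1]/c[:,2]+f["cy"]]
def toolvec(v): # world vector mm -> tool m
    return R.from_euler('xyz',r.sense()["tcp_rot"]).inv().apply(v)/1000
E
python3 - <<'E'
from h import *
f=grab("top"); im=f["image"]; hsv=cv2.cvtColor(im,cv2.COLOR_RGB2HSV)
m=((hsv[...,1]<70)&(hsv[...,2]>110)).astype(np.uint8)
big=cv2.resize(im[140:260,180:420],None,fx=3.3,fy=3.3,interpolation=cv2.INTER_CUBIC); cv2.imwrite("pics/z.png",big[:,:,::-1])
for n,(x0,y0,x1,y1),z in [("short",(245,208,300,245),14),("long",(335,212,405,245),14),("board",(310,150,396,178),100)]:
    mm=np.zeros_like(m); mm[y0:y1,x0:x1]=m[y0:y1,x0:x1]
    c=max(cv2.findContours(mm,0,2)[0],key=cv2.contourArea)
    b=cv2.boxPoints(cv2.minAreaRect(c)); print(n,cv2.contourArea(c),b.round(1).tolist(),plane(f,b,z)[:,:2].round().tolist())
    p=cv2.approxPolyDP(c,2.5,True)[:,0]; print(p.tolist(),plane(f,p,z)[:,:2].round().tolist())
E
```

```text
short 232.0 [[252.8000030517578, 225.60000610351562], [259.1000061035156, 211.8000030517578], [291.8999938964844, 226.8000030517578], [285.5, 240.60000610351562]] [[437.0, 374.0], [481.0, 356.0], [437.0, 252.0], [393.0, 271.0]]
[[259, 213], [254, 226], [285, 240], [291, 227], [288, 225], [283, 234], [259, 223], [263, 215]] [[477.0, 356.0], [436.0, 370.0], [395.0, 272.0], [436.0, 255.0], [442.0, 264.0], [414.0, 279.0], [446.0, 355.0], [471.0, 343.0]]
long 383.0 [[342.0, 222.8000030517578], [403.70001220703125, 210.5], [407.5, 229.3000030517578], [345.70001220703125, 241.6999969482422]] [[453.0, 96.0], [496.0, -95.0], [438.0, -108.0], [395.0, 84.0]]
[[404, 212], [396, 212], [396, 226], [350, 235], [347, 225], [344, 225], [346, 239], [399, 231], [399, 225], [404, 226]] [[492.0, -96.0], [491.0, -71.0], [447.0, -72.0], [416.0, 71.0], [447.0, 81.0], [446.0, 90.0], [403.0, 83.0], [432.0, -82.0], [451.0, -81.0], [448.0, -97.0]]
board 539.5 [[313.6000061035156, 152.0], [393.70001220703125, 143.6999969482422], [395.6000061035156, 162.10000610351562], [315.5, 170.39999389648438]] [[658.0, 189.0], [689.0, -48.0], [634.0, -55.0], [603.0, 182.0]]
[[315, 166], [319, 170], [394, 162], [395, 156], [374, 158], [372, 150], [369, 150], [367, 159], [338, 161], [337, 151], [333, 150], [333, 162]] [[616.0, 183.0], [604.0, 171.0], [634.0, -50.0], [652.0, -53.0], [644.0, 9.0], [668.0, 16.0], [668.0, 25.0], [641.0, 30.0], [633.0, 116.0], [663.0, 119.0], [665.0, 131.0], [629.0, 131.0]]
```

View pics/z.png

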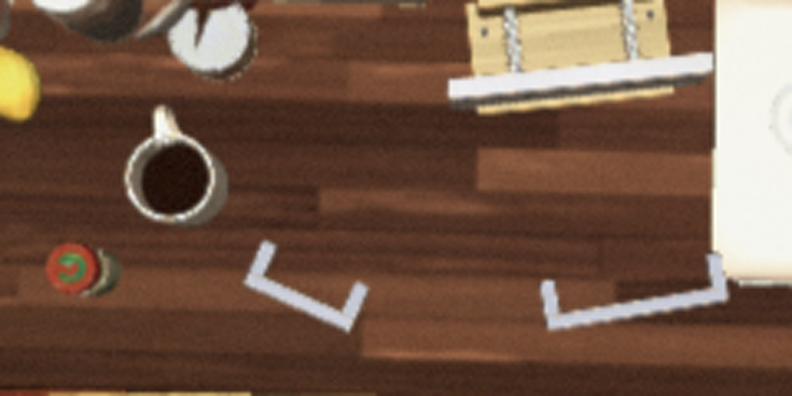

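The crop confirms it: the short handle's bar runs from (250,282) to (348,325) with its feet pointing up, and the board front edge runs from (450,100) to (712,72). So the short handle's origin is about (422,319) at yaw -22.7°, and the board's face middle is about (618,63) at yaw +7.5°. I'm starting to move.

```bash
cat >> h.py <<'E'
def row(p,rpy=None):
    s=r.sense(); A=R.from_euler('xyz',s["tcp_rot"])
    v=A.inv().apply(np.array(p)-s["eef_pos"])/1000
    w=(A.inv()*R.from_euler('xyz',rpy)).as_rotvec() if rpy is not None else np.zeros(3)
    print("row",v.round(4).tolist(),w.round(4).tolist(),"t",round(s["clock"],2),"pos",s["eef_pos"].round(1),"rpy",s["tcp_rot"].round(4),"F",s["contact_force"].round(2),"open",round(s["opening"],3),"grip",round(s["grasp_force"],1))
E
W='[[0.492,-0.82,0.05,0,0,-0.907,0]]'
python3 -m crank '[[0.492,-0.82,0.05,0,0,-0.907,0],[0.492,-0.82,0.05,0,0,-0.907,0],[0.492,-0.82,0.05,0,0,-0.907,0],[0.492,-0.82,0.05,0,0,-0.907,0],[0.492,-0.82,0.05,0,0,-0.907,0]]'
python3 -c "
from h import *
row([422,319,200],[np.pi,0,1.175])"
```

```text
clock: 0.65
eef_pos: [232.6, -360.3, 236.9]
tcp_rot: [3.142, -0.0, 1.023]
contact_force: [1.3, -0.3, -0.1]
opening: 0.996
grasp_force: 0.0
row [0.6786, -0.1919, 0.0371] [0.0, -0.0002, -0.1516] t 0.65 pos [ 232.6 -360.3  236.9] rpy [ 3.1416e+00 -2.0000e-04  1.0234e+00] F [ 1.26 -0.26 -0.09] open 0.996 grip 0.0
```

```bash
python3 -m crank '[[0.679,-0.192,0.037,0,0,-0.152,0],[0.679,-0.192,0.037,0,0,-0.152,0],[0.679,-0.192,0.037,0,0,-0.152,0],[0.679,-0.192,0.037,0,0,-0.152,0],[0.679,-0.192,0.037,0,0,-0.152,0]]'
python3 -c "
from h import *
row([422,319,200],[np.pi,0,1.175])"
```

```text
clock: 1.15
eef_pos: [301.0, -120.4, 224.3]
tcp_rot: [3.141, -0.0, 1.169]
contact_force: [1.9, 0.0, -0.3]
opening: 1.004
grasp_force: 0.0
row [0.4518, -0.0605, 0.0242] [0.001, -0.0001, -0.0061] t 1.15 pos [ 301.  -120.4  224.3] rpy [ 3.1406e+00 -1.0000e-04  1.1689e+00] F [ 1.89  0.04 -0.27] open 1.004 grip 0.0
```

```bash
python3 -m crank '[[0.452,-0.061,0.024,0,0,-0.006,0],[0.452,-0.061,0.024,0,0,-0.006,0],[0.452,-0.061,0.024,0,0,-0.006,0],[0.452,-0.061,0.024,0,0,-0.006,0],[0.452,-0.061,0.024,0,0,-0.006,0]]'
python3 -c "
from h import *
row([422,319,200],[np.pi,0,1.175])"
```

```text
clock: 1.65
eef_pos: [366.8, 121.0, 211.1]
tcp_rot: [3.141, -0.0, 1.177]
contact_force: [1.2, -0.8, 0.8]
opening: 1.0
grasp_force: 0.0
row [0.204, -0.0251, 0.0112] [0.0007, -0.0004, 0.0015] t 1.65 pos [366.8 121.  211.1] rpy [ 3.1409e+00 -4.0000e-04  1.1765e+00] F [ 1.15 -0.78  0.83] open 1.0 grip 0.0
```

```bash
python3 -m crank '[[0.204,-0.025,0.011,0,0,0,0],[0.204,-0.025,0.011,0,0,0,0],[0.204,-0.025,0.011,0,0,0,0],[0.204,-0.025,0.011,0,0,0,0],[0.204,-0.025,0.011,0,0,0,0]]'
python3 -c "
from h import *
row([422,319,200],[np.pi,0,1.175])
f=grab('wrist','w1'); print(f['position'],f['orientation'],f['fx'])
P=[[422,319,14]]; print(proj(f,P))"
```

```text
clock: 2.15
eef_pos: [423.6, 321.4, 199.7]
tcp_rot: [3.141, -0.002, 1.179]
contact_force: [0.1, 0.4, 0.1]
opening: 0.998
grasp_force: 0.0
row [-0.0029, -0.0005, -0.0003] [0.0005, -0.0025, 0.0035] t 2.15 pos [423.6 321.4 199.7] rpy [ 3.1411e+00 -2.5000e-03  1.1785e+00] F [0.1  0.43 0.12] open 0.998 grip 0.0
[448.93274135 381.86001939 324.53829881] [ 2.87912412e+00 -5.02838503e-04 -3.93663744e-01] 331.87630047110076
[[318.07081198 181.98186104]]
```

View pics/w1.png

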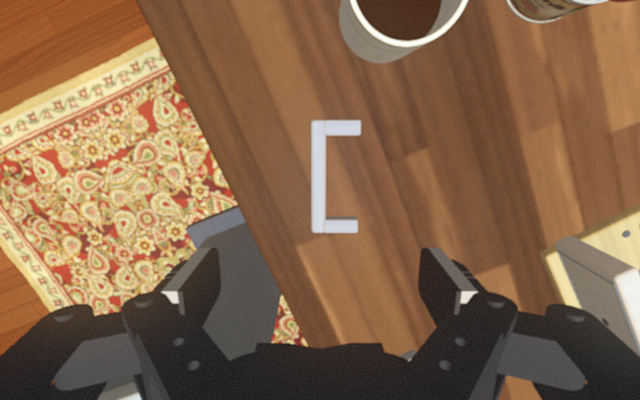

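The handle is in full view: the bar is vertical at u≈318 from v=121 to 233, with the feet on the right at u≈360. The mug is above it. I'm measuring the handle precisely from the wrist view.

Run:
```python
from h import *
f=grab("wrist"); hsv=cv2.cvtColor(f["image"],cv2.COLOR_RGB2HSV)
m=((hsv[...,1]<60)&(hsv[...,2]>130)).astype(np.uint8)
mm=np.zeros_like(m); mm[105:245,300:375]=m[105:245,300:375]
c=max(cv2.findContours(mm,0,2)[0],key=cv2.contourArea)
x,y,w,h=cv2.boundingRect(c); print(x,y,w,h)
b=cv2.boxPoints(cv2.minAreaRect(c)); P=plane(f,b,14)[:,:2]
print(b.round(1).tolist(),P.round(1).tolist(),P.mean(0))
e=[np.linalg.norm(P[i]-P[i-1]) for i in range(4)]; print(e)
i=int(np.argmax(e)); d=P[i]-P[i-1]; d*=np.sign(d[1]); yaw=np.arctan2(-d[0],d[1])
o=P.mean(0)-16*np.array([np.cos(yaw),np.sin(yaw)]); print("yaw",yaw,np.degrees(yaw),"origin",o)
row([*o,24],[np.pi,0,yaw+np.pi/2])
```

```text
311 117 51 115
[[311.0, 117.0], [361.0, 117.0], [361.0, 231.0], [311.0, 231.0]] [[438.3, 375.2], [480.2, 357.8], [441.3, 254.4], [395.3, 273.5]] [438.77457941 315.21468589]
[np.float64(110.38087923657201), np.float64(45.438964228882206), np.float64(110.43703605455666), np.float64(49.784659450710635)]
yaw -0.36061363061497176 -20.661639069127535 origin [423.80369171 320.86026128]
row [0.004, 0.0005, 0.1754] [-0.0005, 0.001, -0.0323] t 2.25 pos [422.  317.5 199.4] rpy [-3.1411e+00  1.0000e-03  1.1779e+00] F [-0.22 -1.5   1.01] open 1.0 grip 0.0
```

```bash
python3 -m crank '[[0.003,0,0.05,0,0,0,0],[0.003,0,0.1,0,0,0,0],[0.003,0,0.14,0,0,0,0],[0.003,0,0.165,0,0,0,0],[0.003,0,0.173,0,0,0,0]]' 60
python3 -m crank '[[0,0,0,0,0,0,0.5],[0,0,0,0,0,0,0.7]]'
python3 -c "
from h import *
row([423,320.5,22],[np.pi,0,1.172])"
```

```text
clock: 2.75
eef_pos: [421.5, 316.5, 24.8]
tcp_rot: [-3.139, 0.005, 1.175]
contact_force: [-0.1, -0.5, 0.0]
opening: 1.001
grasp_force: 0.0
clock: 2.95
eef_pos: [424.1, 319.2, 28.3]
tcp_rot: [3.141, -0.001, 1.175]
contact_force: [-0.7, -0.3, -0.3]
opening: 0.692
grasp_force: 0.0
row [0.0008, -0.0015, 0.0063] [0.0008, -0.0012, 0.0032] t 2.95 pos [424.1 319.2  28.3] rpy [ 3.1408e+00 -1.2000e-03  1.1752e+00] F [-0.71 -0.29 -0.33] open 0.692 grip 0.0
```

```bash
python3 -m crank '[[0.001,0,0.003,0,0,0,0.7],[0.001,0,0.003,0,0,0,0.75]]'
python3 -c "
from h import *
row([423,320.5,22],[np.pi,0,1.172])"
```

```text
clock: 3.15
eef_pos: [424.4, 320.7, 25.0]
tcp_rot: [3.141, -0.002, 1.176]
contact_force: [0.8, -0.8, 0.5]
opening: 0.333
grasp_force: 0.0
row [-0.0008, -0.0012, 0.003] [0.001, -0.0018, 0.0038] t 3.15 pos [424.4 320.7  25. ] rpy [ 3.1405e+00 -1.8000e-03  1.1758e+00] F [ 0.79 -0.79  0.52] open 0.333 grip 0.0
```

```bash
python3 -m crank '[[-0.001,-0.001,0.002,0,0,0,0.7],[-0.001,-0.001,0.0035,0,0,0,0.7],[-0.001,-0.001,0.0035,0,0,0,0.7]]'
python3 -m crank '[[0,0,0,0,0,0,1],[0,0,0,0,0,0,1],[0,0,0,0,0,0,1],[0,0,0,0,0,0,1]]' 60
python3 -c "
from h import *
row([423,320.5,22],[np.pi,0,1.172])"
```

```text
clock: 3.45
eef_pos: [422.3, 319.7, 20.4]
tcp_rot: [-3.141, 0.0, 1.176]
contact_force: [0.9, 0.3, -0.5]
opening: 0.301
grasp_force: 0.0
clock: 3.85
eef_pos: [422.5, 319.7, 20.7]
tcp_rot: [-3.142, -0.0, 1.176]
contact_force: [-0.8, -0.8, 6.0]
opening: 0.145
grasp_force: 59.9
row [0.0009, 0.0002, -0.0013] [-0.0, -0.0, 0.0038] t 3.85 pos [422.5 319.7  20.7] rpy [-3.1416 -0.      1.1758] F [-0.75 -0.85  5.96] open 0.145 grip 59.9
```

```bash
python3 -m crank '[[0,0,-0.03,0,0,0,1],[0,0,-0.08,0,0,0,1],[0,0,-0.12,0,0,0,1],[0,0,-0.13,0,0,0,1]]' 
python3 -c "
from h import *
row([525,50,150],[np.pi,0,1.7])"
```

```text
clock: 4.25
eef_pos: [424.3, 321.1, 154.5]
tcp_rot: [3.138, -0.006, 1.176]
contact_force: [-0.1, -0.1, -1.4]
opening: 0.141
grasp_force: 59.3
row [-0.2115, 0.1972, 0.004] [0.0046, -0.0046, -0.5242] t 4.25 pos [424.3 321.1 154.5] rpy [ 3.1384 -0.0056  1.1758] F [-0.05 -0.14 -1.45] open 0.141 grip 59.3
```

```bash
python3 -m crank '[[-0.212,0.197,0,0,0,-0.524,1],[-0.212,0.197,0,0,0,-0.524,1],[-0.212,0.197,0,0,0,-0.524,1],[-0.212,0.197,0,0,0,-0.524,1],[-0.212,0.197,0,0,0,-0.524,1]]' 
python3 -m crank '[[-0.03,0.03,0,0,0,0,1],[-0.03,0.03,0,0,0,0,1]]' 
python3 -c "
from h import *
row([525,50,150],[np.pi,0,1.7])
f=grab('wrist','w2')
grab('side','s2'); grab('top','t2')
print(proj(f,[[612,111,65],[625,16,65]]))
"
```

```text
clock: 4.75
eef_pos: [503.7, 98.0, 149.6]
tcp_rot: [-3.141, 0.0, 1.705]
contact_force: [0.5, 0.9, -1.1]
opening: 0.137
grasp_force: 59.2
clock: 4.95
eef_pos: [540.8, 70.7, 150.0]
tcp_rot: [3.139, 0.001, 1.696]
contact_force: [0.8, 1.4, -0.7]
opening: 0.144
grasp_force: 59.3
row [-0.0185, -0.0183, -0.0] [0.0025, 0.0008, -0.0038] t 4.95 pos [540.8  70.7 150. ] rpy [3.1391e+00 8.0000e-04 1.6962e+00] F [ 0.81  1.37 -0.75] open 0.144 grip 59.3
[[437.17096804 163.00386265]
 [426.21353844 296.34304584]]
```

View pics/w2.png

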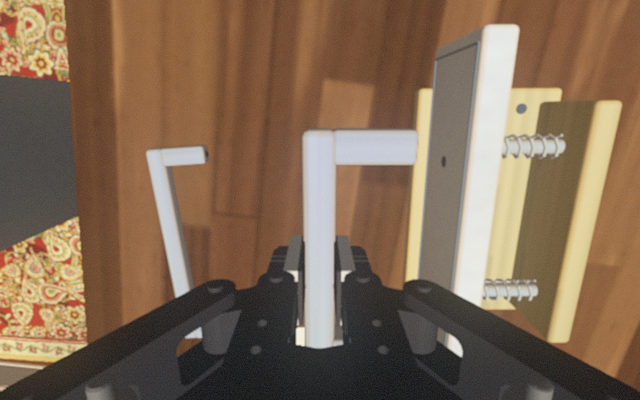

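The wrist view shows the left screw hole at (444,161). The held handle has its left post end at (417,147), and the board's top front edge runs from about (483,30) to (452,340). I'm computing the hole, the board yaw and the handle's pose in the hand.

Run:
```python
from h import *
f=grab("wrist"); s=r.sense(); im=f["image"]; g=cv2.cvtColor(im,cv2.COLOR_RGB2GRAY)
print("tcp",s["eef_pos"].round(1),s["tcp_rot"].round(4))
# hole: dark spot
roi=g[145:178,433:456].astype(float); w=np.clip(np.median(roi)-25-roi,0,None); vv,uu=np.mgrid[145:178,433:456]
h=np.array([(w*uu).sum()/w.sum(),(w*vv).sum()/w.sum()]); print("hole px",h,plane(f,h,65).round(1))
def edge(v,u0,u1,sgn):
    d=sgn*np.diff(cv2.GaussianBlur(g,(3,3),0)[v,u0:u1].astype(float)); return u0+np.argmax(d)+.5
E1=np.array([(edge(v,440,495,1),v) for v in range(60,300,6)])
P=plane(f,E1,100); vx,vy,x0,y0=cv2.fitLine(P[:,:2].astype(np.float32),cv2.DIST_HUBER,0,.01,.01).ravel()
if vy<0: vx,vy=-vx,-vy
yaw=np.arctan2(-vx,vy); print("board yaw",yaw,"line",x0,y0); n=np.array([np.cos(yaw),np.sin(yaw)])
print("face dist along n: edge",n@[x0,y0],"hole",n@plane(f,h,65)[0,:2])
# handle in hand (top face z)
zt=s["eef_pos"][2]-13.7+7
L=np.array([(edge(v,290,315,1),v) for v in range(145,230,5)]); Q=plane(f,L,zt)
vx,vy,x0,y0=cv2.fitLine(Q[:,:2].astype(np.float32),cv2.DIST_HUBER,0,.01,.01).ravel()
if vy<0: vx,vy=-vx,-vy
print("bar yaw",np.arctan2(-vx,vy),"outer edge dist from TCP",n@(np.array([x0,y0])-s["eef_pos"][:2]), "tool yaw-90", s["tcp_rot"][2]-np.pi/2)
# bar left end & foot end
cb=g[:,319].astype(float); print("bar end v",110+np.argmax(np.diff(cb[110:150]))+.5)
fe=[395+np.argmin(np.diff(g[v,395:428].astype(float)))+.5 for v in range(138,158,4)]; print("foot end u",fe)
t=np.array([-n[1],n[0]])
B=plane(f,[319,110+np.argmax(np.diff(cb[110:150]))+.5],zt)[0,:2]; F=plane(f,[np.median(fe),148],zt)[0,:2]
print("bar end along t",t@(B-s["eef_pos"][:2]),"(expect 55)  foot along n",n@(F-s["eef_pos"][:2]),"(expect 39)")
H=plane(f,h,65)[0,:2]; print("hole rel TCP: n",n@(H-s["eef_pos"][:2]),"t",t@(H-s["eef_pos"][:2]))
np.savetxt("e.txt",E1)
print(E1[::8].tolist(),L[::6].tolist())
```

```text
tcp [536.3  74.2 149.6] [-3.1395e+00 -2.0000e-04  1.7000e+00]
hole px [450.43916084 167.88811189] [[615.9 112.4  65. ]]
board yaw 0.12867458 line 615.9449 111.62186
face dist along n: edge 625.1761 hole 625.270536850633
bar yaw 0.113686636 outer edge dist from TCP -6.3384662148287845 tool yaw-90 0.12915716332143234
bar end v 129.5
foot end u [np.float64(418.5), np.float64(417.5), np.float64(417.5), np.float64(417.5), np.float64(416.5)]
bar end along t 56.77537114739373 (expect 55)  foot along n 39.090253642167376 (expect 39)
hole rel TCP: n 83.83633226745751 t 27.6519362177318
[[489.5, 60.0], [483.5, 108.0], [478.5, 156.0], [472.5, 204.0], [466.5, 252.0]] [[302.5, 145.0], [302.5, 175.0], [302.5, 205.0]]
```

Run:
```python
from h import *
n=np.array([.9917,.1283]);t=np.array([-.1283,.9917])
row([*(555*n-17.35*t),150],[np.pi,0,1.6995]); row([*(555*n-17.35*t),78.7],[np.pi,0,1.6995])
```

```text
row [-0.0222, 0.0135, -0.0005] [-0.0021, -0.0002, 0.0005] t 5.15 pos [536.3  74.2 149.6] rpy [-3.1395e+00 -2.0000e-04  1.7000e+00] F [-0.1   0.77 -0.75] open 0.145 grip 59.3
row [-0.0222, 0.0137, 0.0708] [-0.0021, -0.0002, 0.0005] t 5.15 pos [536.3  74.2 149.6] rpy [-3.1395e+00 -2.0000e-04  1.7000e+00] F [-0.1   0.77 -0.75] open 0.145 grip 59.3
```

```bash
python3 -m crank '[[-0.022,0.0135,0,0,0,0,1],[-0.022,0.0135,0.03,0,0,0,1],[-0.022,0.0135,0.06,0,0,0,1],[-0.022,0.0135,0.071,0,0,0,1],[-0.022,0.0135,0.071,0,0,0,1]]' 
python3 -m crank '[[0,0,0,0,0,0,1],[0,0,0,0,0,0,1],[0,0,0,0,0,0,1]]'
python3 - <<'E'
from h import *
n=np.array([.9917,.1283]);t=np.array([-.1283,.9917])
row([*(571*n-17.35*t),78.7],[np.pi,0,1.6995])
E
```

```text
clock: 5.65
eef_pos: [551.8, 54.6, 78.0]
tcp_rot: [-3.138, -0.0, 1.701]
contact_force: [-1.1, 0.3, -1.4]
opening: 0.142
grasp_force: 59.2
clock: 5.95
eef_pos: [554.5, 54.1, 80.7]
tcp_rot: [3.14, 0.0, 1.7]
contact_force: [-0.5, -0.3, -1.1]
opening: 0.144
grasp_force: 59.2
row [0.0001, 0.0142, 0.0021] [0.002, 0.0, 0.0006] t 5.95 pos [554.5  54.1  80.7] rpy [3.1396 0.     1.7001] F [-0.47 -0.34 -1.14] open 0.144 grip 59.2
```

```bash
python3 -m crank '[[0,0.007,0.001,0,0,0,1],[0,0.014,0.002,0,0,0,1],[0,0.014,0.002,0,0,0,1],[0,0.014,0.002,0,0,0,1],[0,0.014,0.002,0,0,0,1]]'
python3 - <<'E'
from h import *
n=np.array([.9917,.1283]);t=np.array([-.1283,.9917])
f=grab("wrist"); im=f["image"]
row([*(571*n-17.35*t),78.7],[np.pi,0,1.6995])
S=grab("side"); p=proj(S,[[622,65,65]])[0].astype(int); print(p)
a=cv2.resize(im[110:260,290:490],None,fx=4,fy=4,interpolation=cv2.INTER_CUBIC)[:600]
cv2.imwrite("pics/w3.png",a[:,:,::-1])
b=cv2.resize(S["image"][p[1]-50:p[1]+50,p[0]-65:p[0]+65],None,fx=6,fy=6,interpolation=cv2.INTER_CUBIC)
cv2.imwrite("pics/s3.png",b[:,:,::-1])
E
```

```text
clock: 6.45
eef_pos: [567.4, 55.6, 77.3]
tcp_rot: [-3.141, -0.0, 1.7]
contact_force: [0.1, 0.5, -1.6]
opening: 0.14
grasp_force: 59.2
row [0.0003, 0.0012, -0.0013] [-0.0005, -0.0, 0.0002] t 6.5 pos [567.3  55.6  77.4] rpy [-3.1411 -0.      1.6997] F [-0.2  -0.16 -1.15] open 0.143 grip 59.2
[300 174]
```

View pics/w3.png

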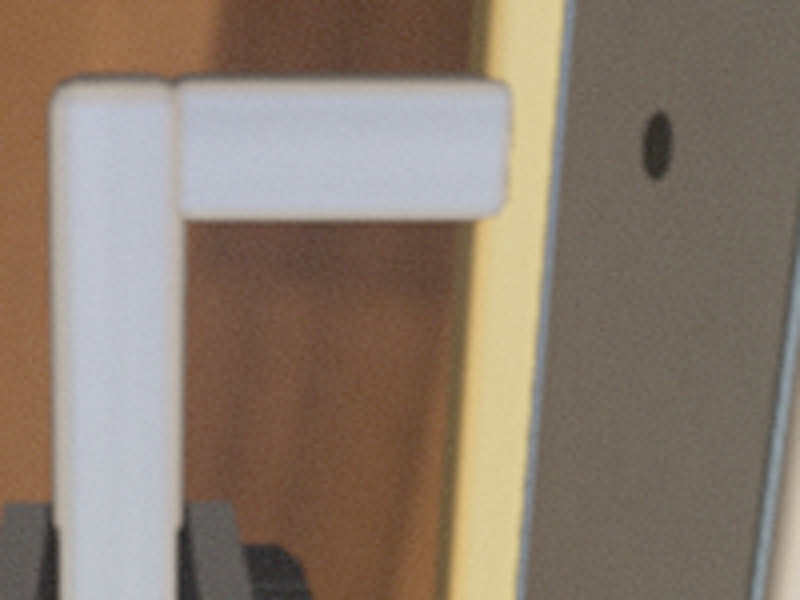

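View pics/s3.png

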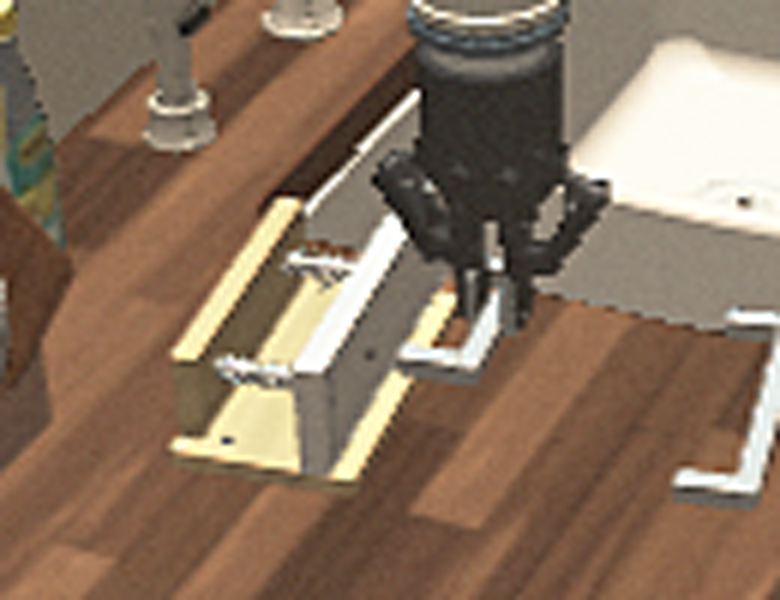

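The wrist crop shows the left foot end at (510,149) and the left hole at (657,146). The side crop shows the hole at (370,353) and the left foot's end near (402,355). I'm comparing them metrically.

Run:
```python
from h import *
n=np.array([.9917,.1283]);t=np.array([-.1283,.9917])
f=grab("wrist"); s=r.sense(); tc=s["eef_pos"]; S=grab("side"); z=tc[2]-13.7; print(tc.round(1))
H=plane(f,[290+657/4,110+146/4],65)[0]; F=plane(f,[290+510/4,110+149/4],z+7)[0]
O=plane(f,[290+450/4,110+80/4],z+7)[0]; I=plane(f,[290+450/4,110+218/4],z+7)[0]
print("hole n,t",n@H[:2],t@H[:2],"foot n,t",n@F[:2],t@F[:2],"post edges t",t@O[:2],t@I[:2],"tcp n,t",n@tc[:2],t@tc[:2],"z handle",z)
c=lambda P:((proj(S,P)-[235,124])*6).round().tolist()
e=n@F[:2]; T=t@F[:2]
for dz in(-7,0,7):
  print(dz,"foot out/mid/in", c([[*(e*n+(T+d)*t),z+dz] for d in(7,0,-7)]))
print("hole pred side",c(H))
```

```text
[567.4  55.6  77.4]
hole n,t 625.4461488768723 32.34094754686783 foot n,t 608.6748838244497 32.71971277787187 post edges t 39.401144545022184 25.867593468349604 tcp n,t 569.8140143385218 -17.66353001894434 z handle 63.74425670397122
-7 foot out/mid/in [[391.0, 372.0], [395.0, 365.0], [400.0, 358.0]]
0 foot out/mid/in [[391.0, 361.0], [395.0, 354.0], [399.0, 347.0]]
7 foot out/mid/in [[390.0, 351.0], [394.0, 343.0], [398.0, 336.0]]
hole pred side [[365.0, 347.0]]
```

```bash
python3 -m crank '[[0,0.004,-0.0012,0,0,0,1],[0,0.008,-0.0012,0,0,0,1],[0,0.012,-0.0012,0,0,0,1],[0,0.012,-0.0012,0,0,0,1],[0,0.012,-0.0012,0,0,0,1]]' 
python3 -m crank '[[0,0.002,0,0,0,0,1],[0,0.004,0,0,0,0,1],[0,0.006,0,0,0,0,1],[0,0.008,0,0,0,0,1],[0,0.008,0,0,0,0,1]]'
python3 - <<'E'
from h import *
n=np.array([.9917,.1283]);t=np.array([-.1283,.9917])
s=r.sense();tc=s["eef_pos"];print(n@tc[:2],t@tc[:2],tc[2],s["contact_force"][:2]@n,s["wrist_torque"],s["tcp_rot"])
E
```

```text
clock: 7.15
eef_pos: [579.5, 57.2, 78.6]
tcp_rot: [-3.141, -0.0, 1.7]
contact_force: [0.0, 0.6, -0.9]
opening: 0.145
grasp_force: 59.2
clock: 7.65
eef_pos: [587.1, 58.2, 78.6]
tcp_rot: [-3.14, -0.0, 1.7]
contact_force: [-3.1, -0.4, 0.1]
opening: 0.145
grasp_force: 59.5
589.6602807151323 -17.623261711533722 78.57894981236392 -3.168321225970318 [-0.09990962  0.53975321 -0.02225785] [-3.14048286e+00 -3.44232268e-05  1.69982940e+00]
```

```bash
python3 -m crank '[[0,0.002,0,0,0,0,1],[0,0.004,0,0,0,0,1],[0,0.006,0,0,0,0,1],[0,0.0065,0,0,0,0,1],[0,0.0065,0,0,0,0,1]]'
python3 - <<'E'
from h import *
n=np.array([.9917,.1283]);t=np.array([-.1283,.9917])
s=r.sense();tc=s["eef_pos"];print(n@tc[:2],t@tc[:2],tc[2],s["contact_force"][:2]@n,s["wrist_torque"],s["tcp_rot"])
f=grab("wrist")
S=grab("side"); p=[300,174]
a=cv2.resize(f["image"][110:260,290:490],None,fx=3,fy=3,interpolation=cv2.INTER_CUBIC)
b=cv2.resize(S["image"][145:215,260:350],(579,450),interpolation=cv2.INTER_CUBIC)[:, :200+0] if 0 else cv2.resize(S["image"][p[1]-50:p[1]+50,p[0]-65:p[0]+65],None,fx=6,fy=6,interpolation=cv2.INTER_CUBIC)[150:,180:]
cv2.imwrite("pics/w4.png",a[:,:,::-1]);cv2.imwrite("pics/s4.png",b[:,:,::-1])
E
```

```text
clock: 8.15
eef_pos: [592.2, 58.8, 78.4]
tcp_rot: [-3.138, -0.0, 1.7]
contact_force: [-7.5, -1.7, 4.5]
opening: 0.146
grasp_force: 59.9
594.8283948894806 -17.620527446305125 78.37364140984509 -7.634091548809549 [-0.17444392  1.22150137  0.05500093] [-3.13792036e+00 -5.85058971e-05  1.69984363e+00]
```

View pics/w4.png

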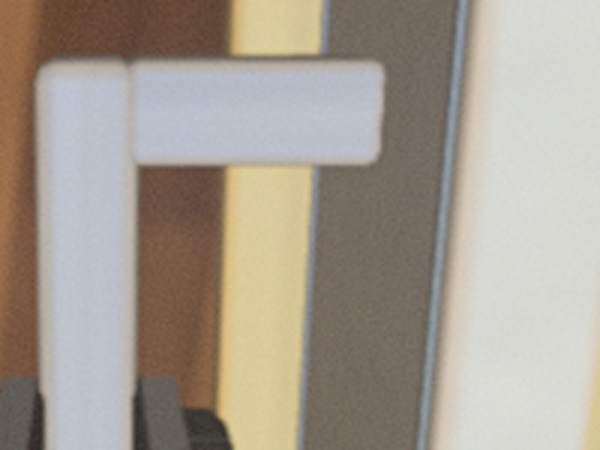

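View pics/s4.png

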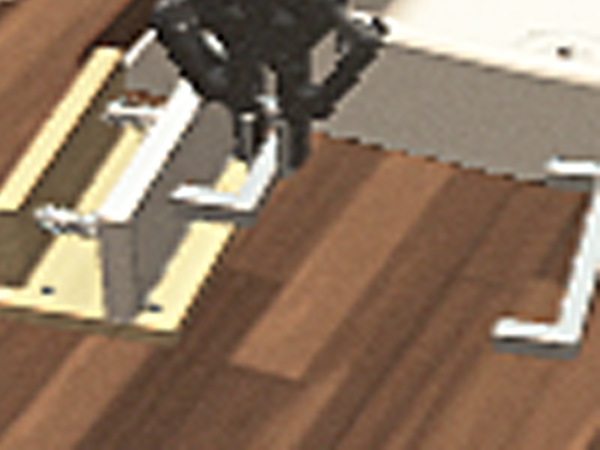

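The feet cover the holes and the handle is level. I'm raising the push a little and trimming out the vertical friction load.

```bash
python3 -m crank '[[0,0.0005,-0.0006,-0.003,0,0,1],[0,0.0015,-0.0006,-0.003,0,0,1],[0,0.0025,-0.0006,-0.003,0,0,1],[0,0.0025,-0.0006,-0.003,0,0,1],[0,0.0025,-0.0006,-0.003,0,0,1]]'
python3 - <<'E'
from h import *
n=np.array([.9917,.1283]);t=np.array([-.1283,.9917])
s=r.sense();tc=s["eef_pos"];print(n@tc[:2],t@tc[:2],tc[2],s["contact_force"][:2]@n,s["wrist_torque"],s["tcp_rot"])
E
```

```text
clock: 8.75
eef_pos: [593.6, 59.0, 78.4]
tcp_rot: [-3.139, -0.0, 1.7]
contact_force: [-10.1, -1.6, 2.5]
opening: 0.147
grasp_force: 59.8
596.2893924624519 -17.64675207110277 78.4399450360839 -10.211499974646774 [-0.28962113  1.55625194  0.0259741 ] [-3.13882278e+00 -7.11845474e-05  1.69980327e+00]
```

```bash
python3 -m crank '[[0,0,0,0,0,0,1],[0,0,0,0,0,0,1],[0,0,0,0,0,0,1],[0,0,0,0,0,0,1],[0,0,0,0,0,0,1]]' && python3 -c "
from h import *
from rig import sign_off
s=r.sense(); F=abs(s['contact_force'][:2]@[.9917,.1283]); print(F)
print(sign_off()) if 8<F<13 else None"
```

```text
clock: 9.25
eef_pos: [593.7, 59.0, 78.5]
tcp_rot: [-3.139, -0.0, 1.7]
contact_force: [-9.5, -1.3, 1.5]
opening: 0.141
grasp_force: 59.8
9.543604789980108
the job is handed in; nothing more can be done
None
```

The short handle is held level with its feet over the two screw holes, pressed against the drawer front with a steady push of about 10 N, and I handed the job in at 9.25 s; only the left hole could be checked directly in the images, lining up to within about 0.5 mm.

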